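# Hold the seat-spring stretcher at its mark

### The arm

A 6-joint arm with a two-finger parallel gripper is mounted at the origin on the work surface. World frame = base frame: x ahead of the robot, y to its left, z up, the work surface at z = 0. Lengths are in m, angles in rad, forces in N, time in s.
With the tool pointing down it reaches from about 0.35 to 0.775 m from the base axis. Payload 7.3 kg.
Tool frame: the origin (TCP) lies at the centre of the arm's flange, where the gripper is bolted on; the fingertips stand 178 mm ahead of it and the grasp point (between the pads) lies 159 mm ahead of it; z points along the fingers, y is the line along which they close (so a half turn about z gives the same grasp; the last joint's range is limited). The gripper opens to 92 mm and grips with 3 to 60 N. Pads are 19 mm wide; open, the fingers measure 130 mm over their backs; the gripper's body (75 mm by 190 mm) begins 47 mm behind the grasp point.
Start: joints at [-1.255, 0.342, 1.524, -0, 1.275, -0.146], TCP at [0.234, -0.47, 0.405] pointing down, gripper open.
Joint ranges: [-2.53, 2.53], [-0.77, 2.02], [0.04, 2.7], [-1, 4.14], [0.28, 2.66], [-3.11, 3.11]. Speed limits (rad/s): [2.57, 2.57, 3.14, 3.14, 3.14, 3.14].

### API

Orientations are given as [roll, pitch, yaw] about the fixed x, y, z axes, in that order (R = Rz(yaw) Ry(pitch) Rx(roll)).
In Python, from cell import robot gives the robot as it stands.
- The arm moves only by the shell command python3 -m pendant 'ROWS' [OPENING] [FORCE]. ROWS is a JSON list that holds a single list of rows (three levels of brackets), with 1 to 8 rows, each of 6 numbers: dx, dy, dz in normalised numbers (1 is 80 cm), then a rotation vector rx, ry, rz in normalised numbers (1 is 4 rad); each row shifts and turns the commanded pose from where the row before left it, along the tool's axes as they then stand; what a row does not reach is not made up. A row lasts 1/12 s, in which the tool goes at most 0.0417 m and 0.125 rad, less where a joint would pass 70% of its speed; a pose out of reach is approached as far as the arm can. OPENING is the finger opening in m, set as the command begins (- or left out keeps the last). The fingers move at their own pace and stop on an object; FORCE is the grip in N (left out, the last holds). Time passes only in rows, so rows that do not move let the fingers close. It prints the time, the measured TCP pose, the force, the opening and the grip force at its end. Input that does not fit is refused with a message, and nothing moves.
- robot.observe(): the state, without advancing time (a new reading comes with each control period).
- robot.read_camera(name): name is "scene" or "top" or "wrist"; returns a dict with "image" (420x560x3 uint8, red, green, blue), "fx", "fy", "cx", "cy" (pixels), "pose" (4x4, takes a point from camera to world coordinates). Camera axes: x right, y down, z forward; pixel columns grow to the right and rows downward; lengths in m; the calibration is good to about 2 mm. A picture is of the moment at which its call begins. There is no depth.
- robot.hand_in(): hands the job in; it is judged then, once.
The state is a dict: "time": time; "qpos": joint angles; "qvel": joint speeds; "joint_efforts": joint torques, N m; "tool_pos": TCP position; "tool_rot": TCP orientation; "contact_force": force on the tool from outside, world axes, zero at the start; "torque": the same for the moment, N m; "opening": finger opening in m; "grip_force": force on a finger pad.
Only numpy, scipy, OpenCV 4.12 (cv2) and the standard library are available. Lean on these libraries where they do the work, as an engineer would, in place of code of your own. Each camera call takes 0.05 s, during which the arm holds its last target. There are 200 camera calls.

### The job

Take the lock pin out of the spring stretcher and leave it in the aluminium tray. Then pull the stretcher's T-handle out against its spring until the pointer on the carriage lines up with the index mark on the bed, without stretching it well past the mark, and keep it there: the program finishes while still holding the handle at the mark. Leave the mark's setting and the other things on the bench as they are.

Things in the scene. Friction and masses are not known exactly. Their poses are not given: they have to be found in the camera images.
- stretcher: The spring stretcher, a fixed steel bed 400 x 90 x 25 mm on the bench (two 14 mm tall guide rails on top, at y = +-37 mm). Origin: centre of the bed's underside; x runs along the bed from the handle end (-x, nearer the robot) to the spring tube (+x end), z up.
- slide (a joint): How far the carriage (flat plate 170 x 60 x 12 mm on the bed's top) has been pulled out, m: 0 fully home, at most 0.12; grows as it slides to the stretcher's -x. A spring pulls it home: about 6 N at 0 plus 1 N per 10 mm (about 15 N at 90 mm). Cannot move while the lock pin is in.
- handle (a point): Centre of the T-handle's crossbar on the carriage: bar 16 mm thick along the stretcher's x, 70 mm long across it (along the stretcher's y), 24 mm high, its centre 100 mm above the bench, on a post 14 x 22 mm. Moves with the carriage; axes parallel to the stretcher's.
- pointer (a point): Tip of the pointer, a small steel blade 6 mm wide (along the bed) and 4 mm thick that sticks out from the carriage towards the stretcher's +y, 46 mm above the bench. Moves with the carriage; axes parallel to the stretcher's.
- mark (a point): Tip of the index mark: the matching 6 mm wide steel blade, on a 22 mm long clip clamped to the bed's +y side, pointing at the carriage at the same height. 45 to 90 mm to the stretcher's -x of the resting pointer; the two tips face each other 3 mm apart when lined up. Fixed by friction (40 N); axes parallel to the stretcher's.
- pin: Steel lock pin upright in a hole through carriage and bed, 80 mm to the stretcher's -x of the T-handle. 100 mm long, 0.11 kg: round stem 10 mm thick, square head 18 x 18 mm on the top 28 mm, sides along its x and y. Origin: centre of its foot, 5 mm above the bench at the start (head from 77 to 105 mm); z towards the head. Loose fit (13 mm hole), 32 mm deep.
- pin_mid (a point): Middle of the pin's length, 50 mm from the foot.
- pin_head (a point): Middle of the pin's square head, 86 mm from the foot.
- tray: Open square aluminium tray fixed on the bench, 200 x 200 mm, 35 mm high, walls and floor 4 to 5 mm thick. Origin: centre of its underside, axes along its sides. Big enough for the pin to stand or fall over in.
- hammer: Bystander: hammer lying flat, wooden handle, 260 mm long; origin on its length, underside.
- screwdriver: Bystander: screwdriver lying flat, black handle, 200 mm long; origin near its middle.
- spool: Bystander: upright grey thread spool, 56 mm diameter, 70 mm tall; origin at the centre of its underside.
- can: Bystander: upright closed can, 80 mm diameter, 120 mm tall; origin at the centre of its underside.
- remote: Bystander: white remote control lying flat, 140 x 55 x 22 mm; origin at the centre of its underside.
- tape: Bystander: black tape measure, 70 x 40 x 62 mm; origin at the centre of its underside.

How it is judged:
On the way, in this order (a step that is already met when the one before it is completed fails the run):
1. the lock pin is out of the stretcher and lies or stands in the tray, let go (x of pin_mid in the frame of tray between -0.098 and 0.098 m and y of pin_mid in the frame of tray between -0.098 and 0.098 m and height (world z) of pin_mid below 0.065 m and linear speed of pin below 0.05 m/s and contact force between the fingers and pin below 0.2 N), for 0.2 s.
2. the carriage is held by its handle with the pointer at the mark (x of pointer in the frame of mark between -0.005 and 0.005 m and velocity of joint slide between -0.01 and 0.01 m/s and contact force between the fingers and slide above 3 N and contact force between pin and slide below 0.2 N), for 0.5 s.
At the end, for the whole second after the job is handed in: The program ends with the fingers on the carriage (more than 3 N), the pointer within 5 mm of the index mark along the bed and at rest, while the lock pin lies or stands in the tray, at rest, let go. It stays so through the last second (all of step 1 and all of step 2); the arm keeps its last pose, push and grip.
It fails at once if the carriage is pulled more than 15 mm past the mark (x of pointer in the frame of mark below -0.015 m).
It fails at once if the index mark is shifted by more than 5 mm (distance of mark from where it was at the start of the episode above 0.005 m).
It fails at once if a bystander is moved by more than 30 mm (distance of any of hammer, screwdriver, spool, can, remote, tape from where it was at the start of the episode above 0.03 m).
It also fails if it takes over 48 s, if anything falls off the work surface, if the arm or the gripper's body presses on something with over 40 N, if the wrist force passes 120 N, or if a joint passes its speed limit or range.

## Working session

There is one attempt and no reset: what is moved stays moved. The work goes in short steps, Python scripts to look and compute and a shell command to move; the robot and the scene stay as the last step left them, time stands still between calls to the robot, and variables do not carry over. Pictures are saved under pics/ and viewed, at most 10 in all, crops included, and the job is handed in when it is done.

```bash
mkdir -p pics; cat > h.py <<'E'
import numpy as np, cv2, pickle
from cell import robot
def snap(n,f):
    c=robot.read_camera(n); cv2.imwrite(f'pics/{f}.png',c['image'][:,:,::-1]); pickle.dump(c,open(f'pics/{f}.pkl','wb')); return c
def load(f): return pickle.load(open(f'pics/{f}.pkl','rb'))
def ray(c,u,v):
    T=np.array(c['pose']); d=T[:3,:3]@np.array([(u-c['cx'])/c['fx'],(v-c['cy'])/c['fy'],1]); return T[:3,3],d/np.linalg.norm(d)
def onz(c,u,v,z):
    o,d=ray(c,u,v); return o+d*(z-o[2])/d[2]
def tri(*obs):
    A=np.zeros((3,3));b=np.zeros(3);R=[]
    for c,u,v in obs:
        o,d=ray(c,u,v);P=np.eye(3)-np.outer(d,d);A+=P;b+=P@o;R.append((P,o))
    p=np.linalg.solve(A,b); return p,[float(np.linalg.norm(P@(p-o))) for P,o in R]
def proj(c,p):
    T=np.array(c['pose']);q=T[:3,:3].T@(np.array(p)-T[:3,3]);return c['fx']*q[0]/q[2]+c['cx'],c['fy']*q[1]/q[2]+c['cy']
E
python3 - <<'E'
from h import *
for n in ['scene','top']:
    c=snap(n,n+'0'); print(n,c['fx'],np.round(c['pose'],3).tolist())
print(robot.observe())
E
```

```text
scene 481.1480705194675 [[-0.152, 0.643, -0.75, 1.436], [0.988, 0.09, -0.123, 0.226], [-0.012, -0.76, -0.649, 0.9], [0.0, 0.0, 0.0, 1.0]]
top 505.9335608131387 [[0.017, -0.997, 0.078, 0.427], [-1.0, -0.017, -0.002, 0.075], [0.003, -0.078, -0.997, 1.391], [0.0, 0.0, 0.0, 1.0]]
{'time': 0.1, 'qpos': array([-1.25496321e+00,  3.42686601e-01,  1.52490112e+00, -1.25649099e-05,
        1.27538455e+00, -1.46022495e-01]), 'qvel': array([-5.52314966e-04, -1.55943896e-03, -1.08209899e-03,  1.15137920e-03,
        2.98808690e-04, -4.00387619e-05]), 'joint_efforts': array([ 2.45959767e-03, -4.32002628e+01, -2.44694245e+01,  7.19925016e-02,
        5.26732416e-02, -4.73030127e-05]), 'tool_pos': array([ 0.23391977, -0.4698883 ,  0.40410398]), 'tool_rot': array([-3.14022597e+00, -1.88852267e-04,  4.61859149e-01]), 'contact_force': array([ 0.30151992, -0.48934422, -0.24847118]), 'torque': array([ 0.00102283,  0.06116132, -0.00122532]), 'grip_force': 0.0, 'opening': 0.0920102018164632}
```

View pics/scene0.png

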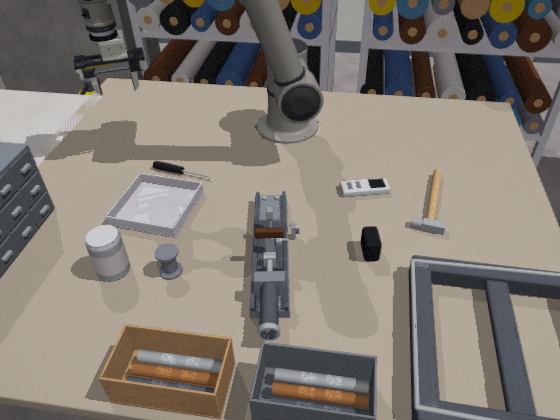

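View pics/top0.png

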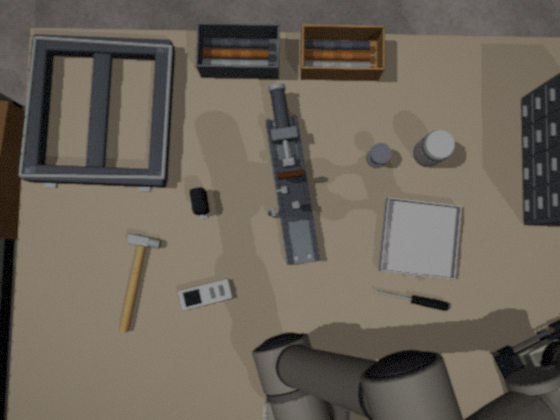

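The scene picture shows the stretcher with its brown T-handle at about (269,232), and the tray at (157,204). In the top picture the bed runs from (303,262) to (278,90), with the T-bar at (290,175), pin head at about (295,205), mark at about (273,212) and tray at (421,238). I'll enlarge both.

```bash
python3 - <<'E'
from h import *
a=load('top0')['image'][150:270,240:340]; b=load('scene0')['image'][180:300,230:310]
a=cv2.resize(a,None,fx=4.5,fy=4.5,interpolation=cv2.INTER_CUBIC); b=cv2.resize(b,None,fx=4.5,fy=4.5,interpolation=cv2.INTER_CUBIC)
cv2.imwrite('pics/crop1.png',np.clip(np.hstack([a,b])[:,:,::-1]*1.3,0,255).astype(np.uint8)[:, :800])
# bar & bed masks
for n in ['top0','scene0']:
    im=load(n)['image'];h=cv2.cvtColor(im,cv2.COLOR_RGB2HSV)
    m=((h[...,0]<12)&(h[...,1]>140)).astype(np.uint8)
    k,l,s,ce=cv2.connectedComponentsWithStats(m)
    print(n,[(s[i].tolist(),ce[i].round(1).tolist()) for i in range(1,k) if s[i][4]>40])
E
```

```text
top0 [([279, 170, 25, 9, 73], [292.0, 173.6])]
scene0 [([219, 2, 25, 28, 151], [232.0, 14.6]), ([516, 11, 36, 41, 456], [531.8, 32.2]), ([399, 17, 26, 27, 231], [411.3, 29.7]), ([216, 22, 19, 13, 75], [224.7, 29.0]), ([144, 40, 50, 41, 377], [166.1, 59.3]), ([245, 53, 21, 34, 214], [257.2, 71.4]), ([506, 57, 45, 56, 591], [530.5, 84.3]), ([414, 58, 20, 40, 258], [423.1, 77.9]), ([255, 228, 28, 10, 172], [267.9, 231.9])]
```

View pics/crop1.png

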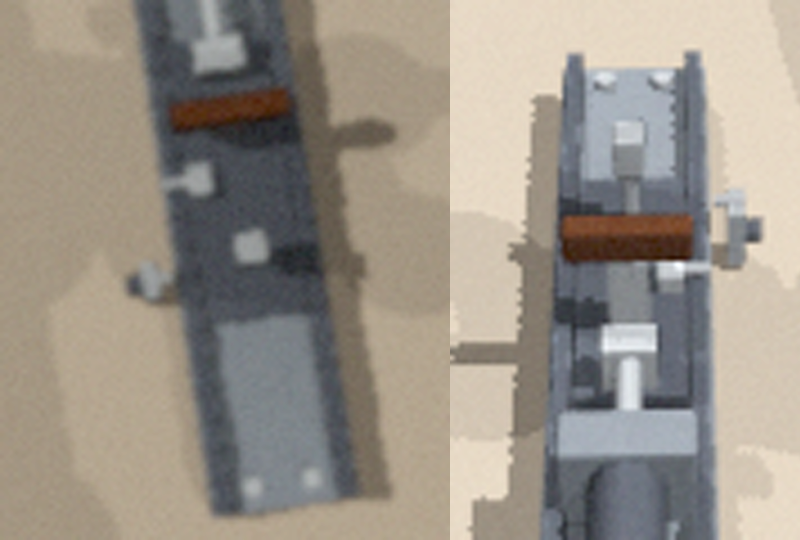

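The enlarged view shows the pin head at about top (296,204.7) and scene (269.6,209.1). The bar's top face is at top (291.3,174) and scene (269.6,230.4). The pointer tip is at top (276,190.7) and scene (287.8,239.3), with the mark to its left at top (277,213).

```bash
python3 - <<'E'
from h import *
t,s=load('top0'),load('scene0')
pin=tri((t,296,204.7),(s,269.6,209.1)); bar=tri((t,291.3,174),(s,269.6,230.4)); ptr=tri((t,276.2,190.7),(s,287.8,239.3))
print('pin',pin,'bar',bar,'ptr',ptr)
d=(bar[0]-pin[0])[:2]; print('d',np.linalg.norm(d),np.degrees(np.arctan2(d[1],d[0])))
# bar axis ends
e=[onz(t,240+u/4.5,150+v/4.5,.112) for u,v in [(172,117),(290,102)]]; v=e[0]-e[1]; print('bar len',np.linalg.norm(v),'x dir',np.degrees(np.arctan2(v[1],v[0]))-90)
# bed long axis
b=[onz(t,240+u/4.5,150+v/4.5,.039) for u,v in [(212,515),(355,497),(138,0)]]; 
v=b[2]-b[0]; print('bed w',np.linalg.norm(b[0]-b[1]),'dir',np.degrees(np.arctan2(v[1],v[0])))
print('mark',onz(t,277.5,212.9,.046), tri((t,277.5,212.9),(s,289.5,224))) 
c=[onz(t,u,w,.035) for u,w in [(388,200),(462,206),(457,278),(380,271)]]; print('tray',np.mean(c,0),[np.linalg.norm(c[i]-c[i-1]).round(3) for i in range(4)])
print('tray tri',tri((t,421.7,238.7),(s,157,203)))
E
```

```text
pin (array([0.5541092 , 0.03926494, 0.10135885]), [0.0020525670365268995, 0.0020525670365268995]) bar (array([0.63263076, 0.05300873, 0.10461186]), [0.0025016766136263953, 0.0025016766136263854]) ptr (array([0.59659486, 0.09119272, 0.04417569]), [0.0020593562847757985, 0.002059356284775813])
d 0.07971528398881339 9.928026477837276
bar len 0.06746090928514185 x dir 8.292188791198768
bed w 0.08524058374945256 dir 9.124842074170335
mark [0.53714135 0.08462475 0.046     ] (array([0.53727943, 0.08671809, 0.0406015 ]), [0.0020772607715068905, 0.002077260771506941])
tray [ 0.47562856 -0.30300189  0.035     ] [np.float64(0.192), np.float64(0.2), np.float64(0.194), np.float64(0.206)]
tray tri (array([ 0.47481495, -0.30456029,  0.01279544]), [0.004465648469207123, 0.004465648469207066])
```

The rows are not in the units I measure in: shifts go in shares of 80 cm and turns go in shares of 4 rad. I convert before sending: 0.0342 m / 0.8 = 0.0428, -0.0209 m / 0.8 = -0.0261.

```bash
R='' ; python3 -m pendant '[[[0.0428,-0.0261,0,0,0,0],[0.0428,-0.0261,0,0,0,0],[0.0428,-0.0261,0,0,0,0],[0.0428,-0.0261,0,0,0,0],[0.0428,-0.0261,0,0,0,0],[0.0428,-0.0261,0,0,0,0],[0.0428,-0.0261,0,0,0,0],[0.0428,-0.0261,0,0,0,0]]]' 0.05 30
python3 -m pendant '[[[0.0428,-0.0261,0,0,0,0],[0.0428,-0.0261,0,0,0,0],[0.0428,-0.0261,0,0,0,0],[0.0428,-0.0261,0,0,0,0],[0.0428,-0.0261,0,0,0,0],[0.0428,-0.0261,0,0,0,0],[0.0428,-0.0261,0,0,0,0]]]'
python3 -m pendant '[[[0,0,0,0,0,-0.0288],[0,0,0,0,0,-0.0288],[0,0,0,0,0,-0.0288],[0,0,0,0,0,-0.0288],[0,0,0,0,0,-0.0288],[0,0,0,0,0,-0.0288],[0,0,0,0,0,-0.0288],[0,0,0,0,0,-0.0288]]]'
python3 -m pendant '[[[0,0,0,0,0,-0.0288],[0,0,0,0,0,-0.0288],[0,0,0,0,0,-0.0295],[0,0,0,0,0,0],[0,0,0,0,0,0]]]'
python3 - <<'E'
from h import *
c=snap('wrist','w1'); print(np.round(c['pose'],3).tolist(),robot.observe()['tool_pos'],robot.observe()['tool_rot'])
for p in [(.554,.039,.105),(.6326,.053,.112),(.5966,.0912,.046),(.537,.085,.046)]: print(proj(c,p))
E
```

```text
time: 0.77
tool_pos: [0.4049, -0.1965, 0.4046]
tool_rot: [-3.141, 0.0, 0.462]
contact_force: [0.4, 0.4, 0.9]
opening: 0.0503
grip_force: 0.0
time: 1.35
tool_pos: [0.5541, 0.0413, 0.4044]
tool_rot: [-3.141, 0.001, 0.462]
contact_force: [0.2, -0.2, -0.7]
opening: 0.0502
grip_force: 0.0
time: 2.02
tool_pos: [0.5535, 0.0393, 0.4042]
tool_rot: [-3.141, 0.0, 1.388]
contact_force: [0.9, -0.8, -0.7]
opening: 0.05
grip_force: 0.0
time: 2.43
tool_pos: [0.5535, 0.0392, 0.4044]
tool_rot: [-3.141, -0.0, 1.726]
contact_force: [-1.0, 0.4, -0.2]
opening: 0.0497
grip_force: 0.0
[[0.988, 0.15, 0.041, 0.543], [0.155, -0.951, -0.267, 0.111], [-0.001, 0.27, -0.963, 0.385], [0.0, 0.0, 0.0, 1.0]] [0.55348931 0.03924874 0.40444757] [-3.14102851e+00 -5.27969704e-05  1.72604641e+00]
(np.float64(277.04764249087106), np.float64(205.68587276909096))
(np.float64(382.70824509359073), np.float64(205.98320427741007))
(np.float64(333.2625522720711), np.float64(140.3690341798714))
(np.float64(266.32114720155283), np.float64(136.79372659276095))
```

View pics/w1.png

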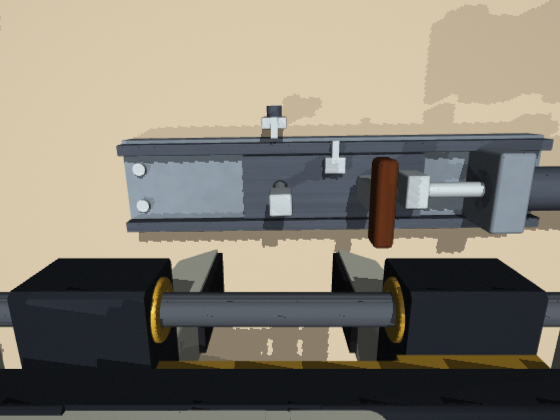

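The wrist picture shows the pin head at (281,204), the bar at (384,203), the pointer tip at (335.5,142) and the mark tip at (274,137). All of these agree with the predictions to within about 3 mm.

Converted, 0.04 m / 0.8 = 0.05, 0.025 m / 0.8 = 0.0313.

```bash
python3 - <<'E'
from h import *
t,s,c=load('top0'),load('scene0'),load('w1')
print('pin',tri((t,296,204.7),(s,269.6,209.1),(c,281,204)))
print('bar',tri((t,291.3,174),(s,269.6,230.4),(c,384,203)))
P=onz(c,335.5,142,.046);M=onz(c,274,137,.046);d=M-P;a=.159
print(P,M,'along',d@[np.cos(a),np.sin(a),0],'across',d@[-np.sin(a),np.cos(a),0])
L=[onz(c,*q,.039) for q in [(130,147),(545,140)]];v=L[1]-L[0];print('rail yaw',np.arctan2(v[1],v[0]))
print('block',tri((t,288.9,162.2),(s,269.6,254.4),(c,417,190)))
E
python3 -m pendant '[[[0,0.0013,0.05,0,0,0],[0,0.0013,0.05,0,0,0],[0,0,0.05,0,0,0],[0,0,0.0313,0,0,0],[0,0,0.0125,0,0,0],[0,0,0,0,0,0]]]'
```

```text
pin (array([0.55542553, 0.03963591, 0.10226246]), [0.0025941411601970066, 0.0019586233499751153, 0.0015945068232836033])
bar (array([0.63376024, 0.05350508, 0.10588017]), [0.0030736802513998927, 0.002257433814944032, 0.0014179225439480605])
[0.59885977 0.09009917 0.046     ] [0.54379466 0.08588638 0.046     ] along -0.05503753177434003 across 0.004558854135968657
rail yaw 0.17280170376238144
block (array([0.67241992, 0.05992839, 0.06516509]), [0.0036515572865335917, 0.0014358606614836593, 0.002549628616038734])
time: 2.98
tool_pos: [0.5549, 0.0395, 0.2474]
tool_rot: [-3.137, -0.001, 1.728]
contact_force: [-0.5, 0.2, -0.2]
opening: 0.0497
grip_force: 0.0
```

Converted, -0.03 m / 0.8 = -0.0375, -0.02 m / 0.8 = -0.025.

```bash
python3 -m pendant '[[[0,0,0,0,0,0],[0,0,0,0,0,0],[0,0,0,0,0,0],[0,0,0,0,0,0],[0,0,0,0,0,0],[0,0,0,0,0,0]]]' 0.0 35
python3 -m pendant '[[[0,0,-0.0125,0,0,0],[0,0,-0.025,0,0,0],[0,0,-0.0375,0,0,0],[0,0,0,0,0,0]]]'
```

```text
time: 3.48
tool_pos: [0.5557, 0.0395, 0.2506]
tool_rot: [3.14, 0.001, 1.73]
contact_force: [0.3, 0.2, 3.9]
opening: 0.0179
grip_force: 35.0
time: 3.82
tool_pos: [0.5568, 0.0395, 0.3153]
tool_rot: [3.133, 0.002, 1.73]
contact_force: [1.3, 0.1, -0.5]
opening: 0.0177
grip_force: 35.0
```

Converted, -0.036 m / 0.8 = -0.045, -0.03 m / 0.8 = -0.0375.

```bash
python3 -m pendant '[[[0,0,-0.0375,0,0,0],[-0.0225,-0.0094,0,0,0,0],[-0.045,-0.0188,0,0,0,0],[-0.045,-0.0188,0,0,0,0],[-0.045,-0.0188,0,0,0,0],[-0.045,-0.0188,0,0,0,0],[-0.045,-0.0188,0,0,0,0],[-0.045,-0.0188,0,0,0,0]]]'
python3 -m pendant '[[[-0.045,-0.0188,0,0,0,0],[-0.045,-0.0188,0,0,0,0],[-0.0225,-0.0094,0,0,0,0],[0,0,0,0,0,0],[0,0,0,0,0,0],[0,0,0,0,0,0]]]'
python3 - <<'E'
from h import *
c=snap('top','t2');s=snap('scene','s2')
im=np.hstack([cv2.resize(c['image'][150:300,300:500],(400,300)),cv2.resize(s['image'][130:280,70:270],(400,300))]);cv2.imwrite('pics/c2.png',im[:,:,::-1])
E
```

```text
time: 4.48
tool_pos: [0.4954, -0.2085, 0.34]
tool_rot: [3.142, 0.0, 1.73]
contact_force: [0.9, -0.2, -1.0]
opening: 0.0181
grip_force: 35.0
time: 4.98
tool_pos: [0.4735, -0.3011, 0.3396]
tool_rot: [-3.141, -0.001, 1.73]
contact_force: [-0.5, 0.6, -2.4]
opening: 0.0177
grip_force: 35.0
```

View pics/c2.png

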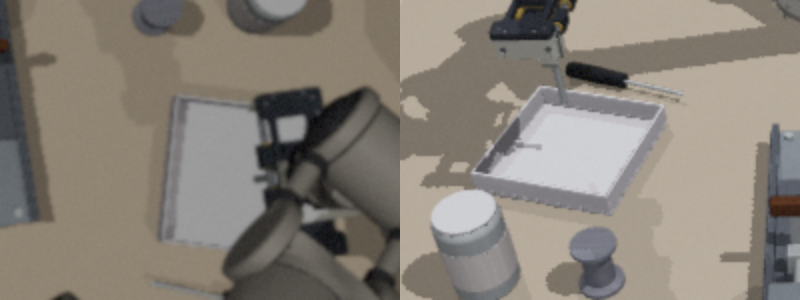

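The pin is in the grip: its stem shows at scene-crop (563,85), with its foot at (563,103). I'll lower it into the tray.

```bash
python3 - <<'E'
from h import *
print(proj(load('s2'),(.4735,-.301,.093)), onz(load('s2'),151.5,181.5,.093))
E
python3 -m pendant '[[[0,0,0.0313,0,0,0],[0,0,0.0313,0,0,0],[0,0,0.025,0,0,0],[0,0,0.015,0,0,0],[0,0,0.005,0,0,0],[0,0,0,0,0,0],[0,0,0,0,0,0],[0,0,0,0,0,0]]]'
```

```text
(np.float64(151.2982450696432), np.float64(180.37121492072782)) [ 0.47817759 -0.29865447  0.093     ]
time: 5.75
tool_pos: [0.474, -0.3016, 0.2549]
tool_rot: [3.14, 0.002, 1.73]
contact_force: [-0.1, 0.8, -1.7]
opening: 0.0177
grip_force: 35.0
```

Converted, 0.003 m / 0.8 = 0.0038, 0.002 m / 0.8 = 0.0025.

```bash
python3 -m pendant '[[[0,0,0.0038,0,0,0],[0,0,0.0025,0,0,0],[0,0,0,0,0,0],[0,0,0,0,0,0]]]'
python3 -m pendant '[[[0,0,0,0,0,0],[0,0,0,0,0,0],[0,0,0,0,0,0],[0,0,0,0,0,0],[0,0,0,0,0,0],[0,0,0,0,0,0]]]' 0.06
python3 -m pendant '[[[0,0,-0.025,0,0,0],[0,0,-0.0375,0,0,0],[0,0,-0.0375,0,0,0],[0,0,-0.0375,0,0,0],[0,0,-0.0375,0,0,0],[0,0,0,0,0,0]]]'
python3 - <<'E'
from h import *
c=snap('wrist','w3');s=snap('scene','s3')
im=np.hstack([cv2.resize(c['image'],(400,300)),cv2.resize(s['image'][130:280,70:270],(400,300))]);cv2.imwrite('pics/c3.png',im[:,:,::-1])
E
```

```text
time: 6.08
tool_pos: [0.4737, -0.3019, 0.2496]
tool_rot: [3.14, 0.001, 1.73]
contact_force: [-0.2, 0.6, 4.2]
opening: 0.0178
grip_force: 35.0
time: 6.58
tool_pos: [0.4735, -0.3018, 0.2486]
tool_rot: [-3.141, -0.0, 1.73]
contact_force: [0.8, 0.6, 0.9]
opening: 0.0534
grip_force: 0.0
time: 7.08
tool_pos: [0.4742, -0.3022, 0.3951]
tool_rot: [3.134, 0.008, 1.73]
contact_force: [0.2, -0.1, 0.8]
opening: 0.06
grip_force: 0.0
```

View pics/c3.png

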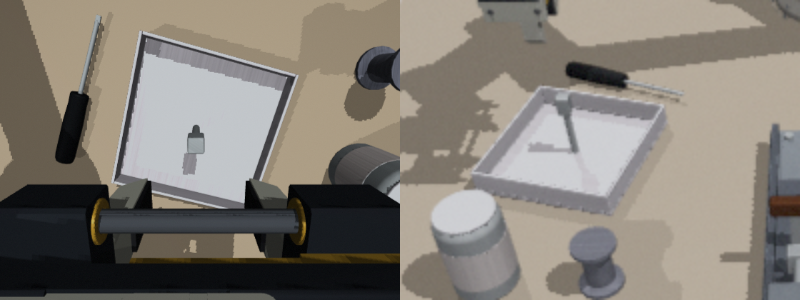

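The pin stands upright in the tray, with its head at wrist-crop (195,142). Next is the handle.

Converted, 0.0326 m / 0.8 = 0.0408, 0.0214 m / 0.8 = 0.0268.

```bash
python3 -m pendant '[[[0.0408,0.0268,0,0,0,0],[0.0408,0.0268,0,0,0,0],[0.0408,0.0268,0,0,0,0],[0.0408,0.0268,0,0,0,0],[0.0408,0.0268,0,0,0,0],[0.0408,0.0268,0,0,0,0],[0.0408,0.0268,0,0,0,0],[0.0408,0.0268,0,0,0,0]]]'
python3 -m pendant '[[[0.0408,0.0268,0,0,0,0],[0.0408,0.0268,0,0,0,0],[0,0,0.0375,0,0,0],[0,0,0,0,0,0],[0,0,0,0,0,0],[0,0,0,0,0,0]]]'
python3 - <<'E'
from h import *
c=snap('wrist','w4');print(proj(c,(.634,.0535,.112)));cv2.imwrite('pics/c4.png',cv2.resize(c['image'][80:360,80:480],(800,560))[:,:,::-1])
h=cv2.cvtColor(c['image'],cv2.COLOR_RGB2HSV);m=((h[...,0]<12)&(h[...,1]>140)&(np.indices(h.shape[:2])[0]<330)).astype(np.uint8)
k,l,s,ce=cv2.connectedComponentsWithStats(m);print([(s[i].tolist(),ce[i]) for i in range(1,k) if s[i][4]>100])
E
```

```text
time: 7.85
tool_pos: [0.6015, -0.0152, 0.3867]
tool_rot: [-3.138, -0.001, 1.73]
contact_force: [-0.3, -0.5, -0.1]
opening: 0.06
grip_force: 0.0
time: 8.35
tool_pos: [0.633, 0.053, 0.3583]
tool_rot: [-3.14, 0.0, 1.729]
contact_force: [-0.8, -0.3, -0.1]
opening: 0.0599
grip_force: 0.0
(np.float64(278.3001170411379), np.float64(225.78691700301655))
[([268, 168, 25, 107, 2429], array([279.87525731, 220.35076163]))]
```

View pics/c4.png

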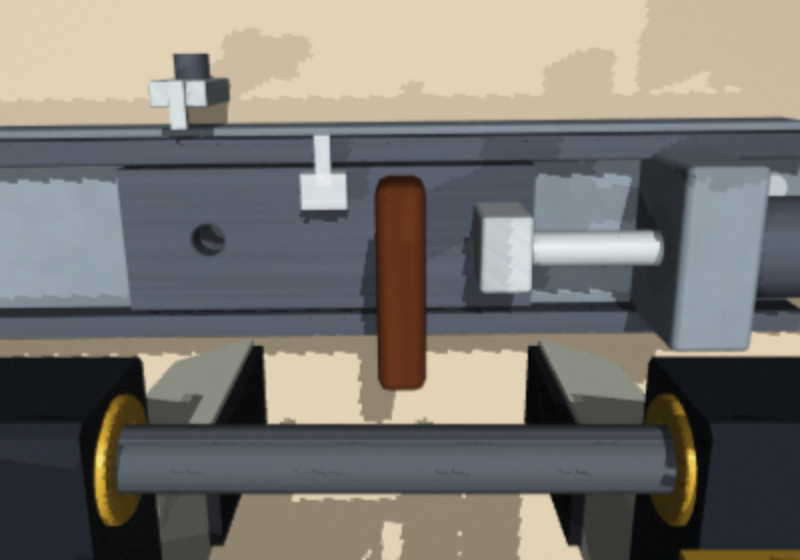

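The bar is centred between the fingers, its top at crop (401,283). The hole is empty. The pointer tip is at crop (321,137) and the mark tip at (179,128).

Converted, 0.035 m / 0.8 = 0.0438, 0.02 m / 0.8 = 0.025.

```bash
python3 - <<'E'
from h import *
c=load('w4');a=.162;P=onz(c,240.5,148.5,.046);M=onz(c,169.5,144,.046);d=M-P
print(P,M,d@[np.cos(a),np.sin(a),0],d@[-np.sin(a),np.cos(a),0])
E
python3 -m pendant '[[[0,0.0013,0.0438,0,0,0],[0,0,0.0438,0,0,0],[0,0,0.025,0,0,0],[0,0,0.0113,0,0,0],[0,0,0,0,0,0],[0,0,0,0,0,0]]]'
python3 -m pendant '[[[0,0,0,0,0,0],[0,0,0,0,0,0],[0,0,0,0,0,0],[0,0,0,0,0,0],[0,0,0,0,0,0],[0,0,0,0,0,0]]]' 0.0 45
```

```text
[0.5983719  0.09024474 0.046     ] [0.54355628 0.08497257 0.046     ] -0.05494826403586578 0.003638205457729857
time: 8.9
tool_pos: [0.6347, 0.0534, 0.2612]
tool_rot: [3.14, 0.001, 1.729]
contact_force: [0.0, 0.3, -0.2]
opening: 0.06
grip_force: 0.0
time: 9.4
tool_pos: [0.6342, 0.0542, 0.26]
tool_rot: [3.141, 0.0, 1.73]
contact_force: [-0.2, -0.4, -0.6]
opening: 0.0246
grip_force: 0.0
```

Converted, -0.01 m / 0.8 = -0.0125, -0.005 m / 0.8 = -0.0063.

```bash
python3 -m pendant '[[[0,0,0,0,0,0],[0,0,0,0,0,0],[0,0,0,0,0,0],[0,0,0,0,0,0],[0,0,0,0,0,0],[0,0,0,0,0,0]]]'
python3 -m pendant '[[[0,-0.0063,0,0,0,0],[0,-0.0125,0,0,0,0],[0,-0.0125,0,0,0,0],[0,-0.0125,0,0,0,0],[0,-0.0063,0,0,0,0],[0,0,0,0,0,0],[0,0,0,0,0,0],[0,0,0,0,0,0]]]'
```

```text
time: 9.9
tool_pos: [0.6341, 0.0542, 0.2598]
tool_rot: [-3.141, 0.0, 1.73]
contact_force: [-1.3, 0.5, 1.9]
opening: 0.0159
grip_force: 45.0
time: 10.57
tool_pos: [0.5959, 0.0478, 0.2598]
tool_rot: [3.136, 0.001, 1.73]
contact_force: [9.1, 1.4, -5.1]
opening: 0.016
grip_force: 45.0
```

```bash
python3 - <<'E'
from h import *
c=snap('wrist','w5');M=np.array([.5437,.0853,.046]);print(proj(c,M));cv2.imwrite('pics/c5.png',cv2.resize(c['image'][20:220,100:360],(780,600))[:,:,::-1])
E
```

```text
(np.float64(185.68049027559314), np.float64(162.23310912478883))
```

View pics/c5.png

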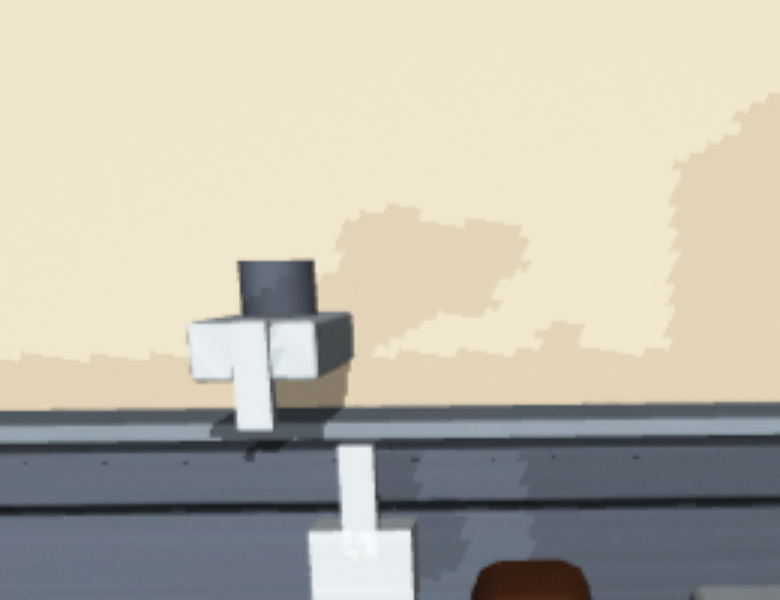

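The mark tip is at crop (254,430) and the pointer tip at (356,446). With the 6 mm blades 37 px wide, 16.5 mm remains, which matches 55 − 38.7 mm.

Converted, -0.006 m / 0.8 = -0.0075, -0.004 m / 0.8 = -0.005.

```bash
python3 -m pendant '[[[0,-0.005,0,0,0,0],[0,-0.0075,0,0,0,0],[0,-0.005,0,0,0,0],[0,-0.0031,0,0,0,0],[0,0,0,0,0,0],[0,0,0,0,0,0],[0,0,0,0,0,0],[0,0,0,0,0,0]]]'
python3 - <<'E'
from h import *
c=snap('wrist','w6');w=c['image'][20:220,140:400];s=snap('scene','s6')['image'][80:280,70:330]
cv2.imwrite('pics/c6.png',np.hstack([cv2.resize(w,(400,308)),cv2.resize(s,(400,308))])[:,:,::-1])
E
```

```text
time: 11.28
tool_pos: [0.58, 0.0451, 0.2598]
tool_rot: [3.135, 0.001, 1.73]
contact_force: [11.6, 0.1, -6.4]
opening: 0.0156
grip_force: 45.0
```

View pics/c6.png

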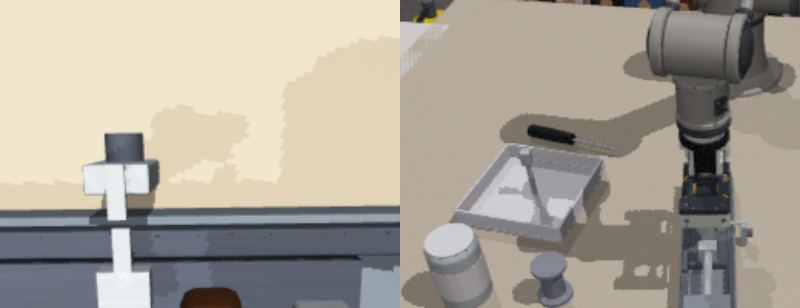

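The tips face each other at crop (117,217) and (121,231), with roughly 1 mm left. The pin still stands in the tray. I'll pull that last millimetre, hold it and hand in.

Converted, -0.0008 m / 0.8 = -0.001.

```bash
python3 -m pendant '[[[0,-0.001,0,0,0,0],[0,0,0,0,0,0],[0,0,0,0,0,0],[0,0,0,0,0,0],[0,0,0,0,0,0],[0,0,0,0,0,0],[0,0,0,0,0,0],[0,0,0,0,0,0]]]'
python3 -c "
from h import *
print(robot.hand_in())"
```

```text
time: 12.05
tool_pos: [0.5793, 0.045, 0.2598]
tool_rot: [3.135, 0.001, 1.73]
contact_force: [11.2, 0.4, -7.5]
opening: 0.0155
grip_force: 45.0
the job is handed in; nothing more can be done
None
```

I handed the job in at about 12 s: the lock pin stands let go in the tray, and the gripper holds the T-handle with the pointer within about 1 mm of the mark. That figure is from the last picture plus a final 0.8 mm pull, and the hand-in printed no verdict.

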